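# Hold down the lever of the guarded capping press

### The arm

A 6-joint arm with a two-finger parallel gripper is mounted at the origin on a cart in front of the work surface, level with it; the furniture and walls round the work are solid. World frame = base frame: x ahead of the robot, y to its left, z up, the work surface at z = 0. Lengths are in m, angles in rad, forces in N, time in s.
With the tool pointing down it reaches from about 0.225 to 0.875 m from the base axis. Payload 3.4 kg.
Tool frame: the origin (TCP) lies at the very end of the fingers, on their centre line; the grasp point (between the pads) lies 19 mm behind it; z points along the fingers, y is the line along which they close (so a half turn about z gives the same grasp; the last joint's range is limited). The gripper opens to 85 mm and grips with 20 to 120 N. Pads are 22 mm wide; open, the fingers measure 114 mm over their backs; the gripper's body (76 mm by 85 mm) begins 54 mm behind the grasp point. The pads swing forward as they close: fully open they stand 13 mm farther back than shut.
Start: joints at [-0.121, 0.276, 1.505, -0, 1.361, -0.121], TCP at [0.575, -0, 0.231] pointing down, gripper open.
Joint ranges: [-2.89, 2.89], [-0.75, 2.08], [0.22, 2.7], [-1.18, 4.32], [0.11, 2.71], [-2.7, 2.7]. Speed limits (rad/s): [2.57, 2.57, 3.14, 3.14, 3.14, 3.14].

### API

Orientations are given as a unit quaternion [w, x, y, z].
In Python, from workcell import observe, vision, ctrl gives the robot as it stands.
- The arm moves only by the tool send_rows, never from a script. Its argument "rows" is a list of rows, each a list of 5 numbers: the shift along the tool's x, y, z in m, then the turn about the tool's z in rad, then the closure, from 0 (fully open) to 1 (shut). In form: [[dx, dy, dz, twist, claw], ...]. A call has 1 to 12 rows; each row shifts and turns the commanded pose from where the row before left it, along the tool's axes as they then stand; what a row does not reach is not made up. A row lasts 1/8 s, in which the tool goes at most 62.5 mm and 10.7 degrees, less where a joint would pass 70% of its speed; a pose out of reach is approached as far as the arm can. A call with a gripper value outside its range is refused whole. The fingers move at their own pace and stop on an object; "squeeze" is the grip in N (left out, the last holds). Time passes only in rows, so rows that do not move let the fingers close. It gives the time, the measured TCP pose, the force, the opening and the grip force at its end, in the units of the state.
- observe(): the state, without advancing time (a new reading comes with each control period).
- vision.snapshot(name): name is "scene" or "side" or "wrist"; returns the picture (420x560x3 uint8, red, green, blue); there is no depth.
- vision.camera_model(name): a dict with "K" (3x3 intrinsics, pixels), "R" (3x3) and "t" (3): a world point X has camera coordinates R X + t. Camera axes: x right, y down, z forward; pixel columns grow to the right and rows downward; lengths in m; the calibration is good to about 2 mm. A picture is of the moment at which its call begins: read the wrist's pose just before it. camera_model takes no time and is no camera call; for the wrist camera it gives the pose at the moment of the call.
- ctrl.close_job(): hands the job in; it is judged then, once.
The state is a dict: "time": time; "joint_pos": joint angles; "qd": joint speeds; "joint_efforts": joint torques, N m; "ee_pos": TCP position; "eef_rot": TCP orientation; "wrist_force": force on the tool from outside, world axes, zero at the start; "ft_torque": the same for the moment, N m; "width": finger opening in m; "grasp_force": force on a finger pad.
Only numpy, scipy, OpenCV 4.12 (cv2) and the standard library are available. Lean on these libraries where they do the work, as an engineer would, in place of code of your own. Each camera call takes 0.05 s, during which the arm holds its last target. There are 200 camera calls.

### The job

Two alike capping presses stand side by side, and one has an amber bottle in its seat. Reach down through the window in the top of that press's guard with the fingertips, press its lever all the way down so that the ram clamps the bottle's cap, and finish while still holding it fully down. Touch no part of the guard or the press body, leave the empty press alone, and leave the bottle in its seat and the things around where they are.

Things in the scene. Friction and masses are not known exactly. Their poses are not given: they have to be found in the camera images.
- press_a: Base of the press that holds the bottle: a fixed bench capping press, 190 mm deep (x) by 120 mm wide (y), 169 mm high. Origin: centre of its footprint on the worktop; x points from its front (bottle seat, robot's side) to its back, z up. Press a and press b are alike but for the bottle; they stand side by side and either may be the left one.
- frame_a: Fixed body of the press that holds the bottle: grey housing, aluminium guard box on it, ram head over the seat. Do not touch. Origin and axes as press_a. Guard box spans x -32 to 98 mm, y -58 to 58 mm; top plate 4 mm thick, upper face at z 150 mm (screw heads 152); ram gland (16 mm across, at x -60 mm) rises to 161 mm, with the 12 mm ram rod to 169 mm. Inside floor at z 100 mm.
- window_a (a point): Centre of the rectangular window in the guard's top plate of the press that holds the bottle, at the plate's upper face, 150 mm above the worktop, 25 mm behind press_a's origin. The opening measures 72 mm along the press's x and 80 mm along its y (a 2 mm rolled rim, for looks only, takes up the outermost edge). Axes as press_a.
- pad_a (a point): Centre of the upper face of the black lever pad under the window of the press that holds the bottle; it moves with the lever. The pad is 32 mm (x) by 44 mm (y) by 8 mm. At rest it lies about 14 mm below the guard's upper face (z 136 mm) and fully down about 36 mm below it (z 114 mm); it swings about a pivot 63 mm behind it (press x 88 mm, z 120 mm), so its x hardly changes.
- lever_a (a joint): Angle of the lever of the press that holds the bottle, rad: 0 at rest (up), grows as the pad is pressed down, hard stop at 0.35. Spring return: about 3 to 4 N on the pad starts it, about 8 to 9 N holds it at the stop. It drives the ram over the seat down by 11 mm, onto the bottle's cap.
- seat_a (a point): Centre of the bottle seat of the press that holds the bottle, on the base plate's upper face, 12 mm above the worktop and 60 mm in front of press_a's origin, inside a black collar 10 mm high, 52 mm inner diameter. Axes as press_a.
- press_b: Base of the other press, whose seat is empty: a fixed bench capping press, 190 mm deep (x) by 120 mm wide (y), 169 mm high. Origin: centre of its footprint on the worktop; x points from its front (bottle seat, robot's side) to its back, z up. Press a and press b are alike but for the bottle; they stand side by side and either may be the left one.
- frame_b: Fixed body of the other press, whose seat is empty: grey housing, aluminium guard box on it, ram head over the seat. Do not touch. Origin and axes as press_b. Guard box spans x -32 to 98 mm, y -58 to 58 mm; top plate 4 mm thick, upper face at z 150 mm (screw heads 152); ram gland (16 mm across, at x -60 mm) rises to 161 mm, with the 12 mm ram rod to 169 mm. Inside floor at z 100 mm.
- window_b (a point): Centre of the rectangular window in the guard's top plate of the other press, whose seat is empty, at the plate's upper face, 150 mm above the worktop, 25 mm behind press_b's origin. The opening measures 72 mm along the press's x and 80 mm along its y (a 2 mm rolled rim, for looks only, takes up the outermost edge). Axes as press_b.
- pad_b (a point): Centre of the upper face of the black lever pad under the window of the other press, whose seat is empty; it moves with the lever. The pad is 32 mm (x) by 44 mm (y) by 8 mm. At rest it lies about 14 mm below the guard's upper face (z 136 mm) and fully down about 36 mm below it (z 114 mm); it swings about a pivot 63 mm behind it (press x 88 mm, z 120 mm), so its x hardly changes.
- lever_b (a joint): Angle of the lever of the other press, whose seat is empty, rad: 0 at rest (up), grows as the pad is pressed down, hard stop at 0.35. Spring return: about 3 to 4 N on the pad starts it, about 8 to 9 N holds it at the stop. It drives the ram over the seat down by 11 mm.
- bottle: Capped amber reagent bottle, 46 mm in diameter and 91 mm tall, loose, upright in the seat of press a, under its ram. Origin: centre of its underside, z up.
- vial_b: Bystander: small capped vial, 23 mm diameter, 44 mm tall, loose on the worktop to the right. Origin: centre of its underside.
- stopper: Bystander: brown rubber stopper, 28 mm diameter, 24 mm tall, loose, behind the presses. Origin: centre of its underside.
- beaker_50: Bystander: small glass beaker, 50 mm diameter, 57 mm tall, loose, left of the presses. Origin: centre of its underside.
Mind the look-alikes: they are no part of the job. Leave any green, red or yellow look-alike of the bottle alone.

How it is judged:
By the outcome, as a careful person would: the job done as asked, in the order asked, and still so for the second after the job is handed in, while the arm keeps its last pose, push and grip.
It also fails if it takes over 35 s, if anything falls off the work surface, if the arm or the gripper's body presses on something with over 40 N, if the wrist force passes 120 N, or if a joint passes its speed limit or range.

## Working session

There is one attempt and no reset: what is moved stays moved. The work goes in short steps, Python scripts to look and compute and a tool call to move; the robot and the scene stay as the last step left them, time stands still between calls to the robot, and variables do not carry over. Pictures are saved under pics/ and viewed, at most 10 in all, crops included, and the job is handed in when it is done.

Besides the shell and the picture viewer there is one more tool, called after "Emit:" in YAML: its name, and indented under it one key for each argument. send_rows: Moves the arm, as the interface text tells. Its arguments: {"type":"object","properties":{"rows":{"type":"array","items":{"type":"array","items":{"type":"number"}}},"squeeze":{"type":"number"}},"required":["rows"]}

```bash
mkdir -p pics; python3 - <<'E'
from workcell import observe, vision, ctrl
import cv2,numpy as np
s=observe();print(s['time'],s['ee_pos'],s['eef_rot'],s['width'])
for n in ['scene','side','wrist']:
    m=vision.camera_model(n);im=vision.snapshot(n)
    cv2.imwrite(f'pics/{n}0.png',im[:,:,::-1]);np.savez(f'pics/{n}0.npz',im=im,**m)
    print(n,(-m['R'].T@m['t']).round(3),m['K'][0,0],m['R'].round(2).tolist())
a=[cv2.imread(f'pics/{n}0.png') for n in ['scene','side','wrist']]
c=np.vstack([np.hstack(a[:2]),np.hstack([a[2],a[2]*0])])
cv2.imwrite('pics/all0.png',cv2.resize(np.hstack(a[:1]),(784,588)))
E
```

```text
0.0 [5.74472732e-01 6.83093428e-05 2.30436986e-01] [-7.20698564e-04  7.07097419e-01  7.07115547e-01 -5.68921418e-04] 0.0854062533086188
scene [ 0.042 -0.71   0.948] 508.9660863827141 [[0.84, -0.54, 0.01], [-0.34, -0.55, -0.77], [0.42, 0.64, -0.64]]
side [0.042 0.921 0.522] 413.79969332345803 [[-0.8, -0.6, 0.02], [-0.25, 0.32, -0.92], [0.54, -0.74, -0.4]]
wrist [0.576 0.066 0.374] 344.12160371369697 [[1.0, 0.0, -0.0], [0.0, -0.96, 0.26], [-0.0, -0.26, -0.96]]
```

View pics/scene0.png

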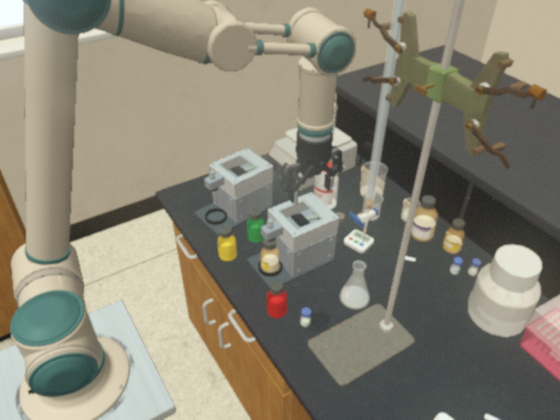

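View pics/wrist0.png

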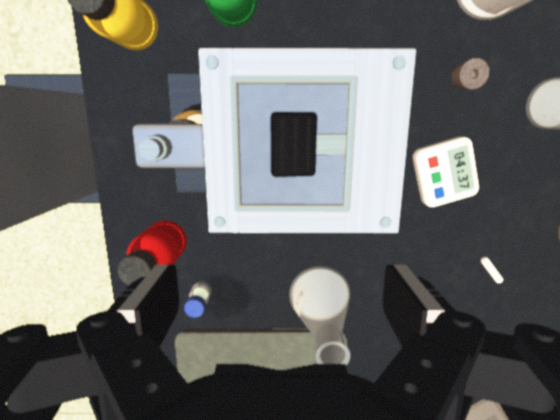

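View pics/side0.png

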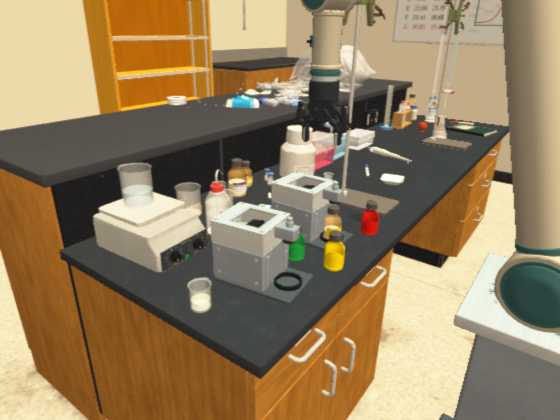

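Scene picture: two presses, the left/far one with its guard at about (240,170) and an empty seat ring at (215,215), the near/right one with its guard at (302,215) and an amber bottle at (270,258). The candidates are amber (270,258), green (256,228), yellow (228,247) and red (277,302). Only amber stands in a seat, so press a is the right-hand one. In the wrist picture its window is around (294,143), with the pad at (293,143). The side picture agrees: amber at (333,217), empty ring at (288,281).

```bash
cat > h.py <<'E'
import numpy as np,cv2
def ray(m,p,z):
    d=m['R'].T@np.linalg.inv(m['K'])@np.array([p[0],p[1],1.]);c=-m['R'].T@m['t'];return c+d*(z-c[2])/d[2]
def proj(m,X):
    q=m['K']@(m['R']@np.array(X)+m['t']);return q[:2]/q[2]
def tri(ms,ps):
    A=np.zeros((3,3));b=np.zeros(3)
    for m,p in zip(ms,ps):
        d=m['R'].T@np.linalg.inv(m['K'])@np.array([p[0],p[1],1.]);d/=np.linalg.norm(d);c=-m['R'].T@m['t'];P=np.eye(3)-np.outer(d,d);A+=P;b+=P@c
    return np.linalg.solve(A,b)
def pad(im,box):
    x0,y0,x1,y1=box;g=im[y0:y1,x0:x1].max(2);k=(g<70).astype(np.uint8)
    n,l,s,c=cv2.connectedComponentsWithStats(k);i=1+s[1:,4].argmax();ys,xs=np.nonzero(l==i)
    r=cv2.minAreaRect(np.c_[xs,ys].astype(np.float32));return np.array(r[0])+[x0,y0],r
E
python3 - <<'E'
from h import *
w=np.load('pics/wrist0.npz');s=np.load('pics/scene0.npz')
p,r=pad(w['im'],(242,88,348,204));P=ray(w,p,.136);print('pad',p,r,P)
for z in(.136,):
  bp=cv2.boxPoints(r[1:2] and r)+[242,88];print([ray(w,q,z).round(4).tolist() for q in bp])
# plate outline
im=w['im'];k=cv2.inRange(im,(195,195,200),(255,255,255));k[:40]=0;k[240:]=0;k[:,:200]=0;k[:,420:]=0
c=max(cv2.findContours(k,0,2)[0],key=cv2.contourArea);q=cv2.approxPolyDP(cv2.convexHull(c),8,True)[:,0];print(q.tolist())
print([ray(w,a,.15).round(4).tolist() for a in q])
# screws in wrist
W=[(211,62),(398,62),(219,222),(386,222)]
X=[ray(w,a,.152) for a in W];print(np.round(X,4),[proj(s,a).round(0) for a in X])
print('pad in scene',proj(s,P))
i=s['im'][150:290,200:350,::-1];cv2.imwrite('pics/crop.png',cv2.resize(i,None,fx=4.2,fy=4.2,interpolation=2))
E
```

```text
pad [293.5 144. ] ((51.5, 56.0), (45.0, 62.0), 0.0) [0.58423806 0.0484308  0.136     ]
[[0.5688, 0.0271, 0.136], [0.5691, 0.0687, 0.136], [0.599, 0.0687, 0.136], [0.6001, 0.0272, 0.136]]
[[414, 50], [397, 231], [209, 230], [200, 49]]
[[0.6551, 0.1049, 0.15], [0.6553, -0.0091, 0.15], [0.5265, -0.0086, 0.15], [0.5272, 0.1053, 0.15]]
[[ 0.5338  0.0979  0.152 ]
 [ 0.6456  0.0979  0.152 ]
 [ 0.534  -0.0022  0.152 ]
 [ 0.6466 -0.0021  0.152 ]] [array([272., 208.]), array([309., 193.]), array([294., 232.]), array([334., 215.])]
pad in scene [300.05309451 217.2368378 ]
```

View pics/crop.png

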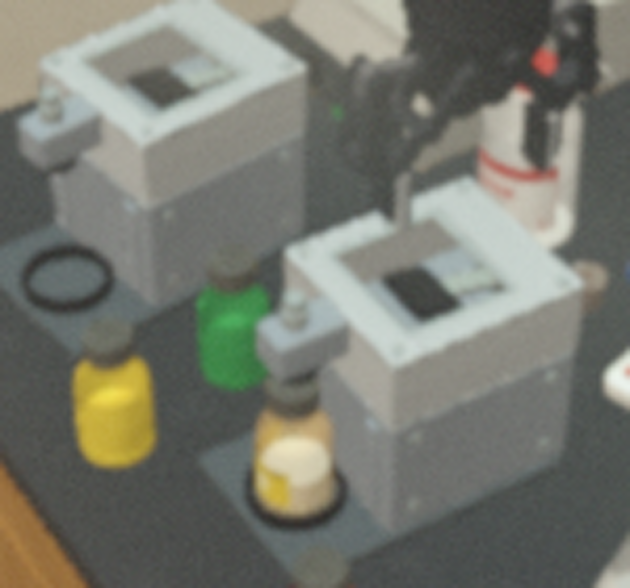

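The crop confirms it: the amber bottle is in the seat of the near press, at crop (292,460) = image (269,260). The far press's ring is empty. Plate size measured at z = 0.15 is 128 x 114 mm against 130 x 116 given, so the height holds. Next I move above the pad with the fingers shut.

Emit:
send_rows:
  rows:
    - [0.016,0.003,0,0,1]
    - [0.016,0.003,0,0,1]
    - [0.016,0.003,0,0,1]
    - [0,0,0,0,1]
    - [0,0,0,0,1]
    - [0,0,0,0,1]
    - [0,0,0,0,1]
    - [0,0,0,0,1]
  squeeze: 20

```text
time: 1.15
ee_pos: [0.584, 0.0476, 0.2314]
eef_rot: [0.0, 0.707, 0.707, 0.0]
wrist_force: [-0.1, 0.1, -0.4]
width: -0.0002
grasp_force: 0.0
```

```bash
python3 - <<'E'
from workcell import observe, vision
from h import *
o=observe();print(o['time'],o['ee_pos'],o['width'])
m=vision.camera_model('wrist');im=vision.snapshot('wrist');np.savez('pics/wrist1.npz',im=im,**m);cv2.imwrite('pics/wrist1.png',im[:,:,::-1])
w=np.load('pics/wrist0.npz');s=np.load('pics/scene0.npz')
Q=ray(w,(293.5,144),.136);e=proj(m,Q);x,y=e.astype(int);print(e)
p,r=pad(im,(x-50,y-55,x+55,y+55));print(p,r,ray(m,p,.136))
print('pad tri',tri([w,m],[(293.5,144),p]),'plate front-right corner tri',tri([w,s],[(209,230),(294.8,235.7)]),'right-back',tri([w,s],[(397,231),(338.5,218)]))
E
```

```text
1.15 [0.58402154 0.04761048 0.23137129] -0.00021322250746221803
[279.31710095 211.0455981 ]
[279.  210.5] ((50.0, 54.5), (57.0, 42.0), 90.0) [0.58401022 0.04883774 0.136     ]
pad tri [0.58415162 0.04832931 0.13425697] plate front-right corner tri [ 0.52776125 -0.00990266  0.14916081] right-back [ 0.6563452  -0.01056344  0.14469256]
```

View pics/wrist1.png

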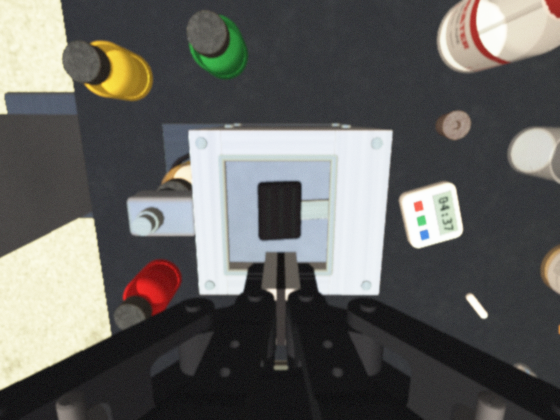

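The pad triangulates to (0.584, 0.048, 0.134) and the plate to about z 0.147, matching 0.136 and 0.150. In the picture, the shut fingertips (281,260) line up with the pad column (280,210) and yaw is near 0. The fingers are about 30 mm wide at the plate level, which fits the 72 x 80 window. Descending to just above the pad.

Emit:
send_rows:
  rows:
    - [0,0,0.02,0,1]
    - [0.001,0,0.02,0,1]
    - [0,0,0.02,0,1]
    - [0,0,0.015,0,1]
    - [0,0,0.01,0,1]
    - [0,0,0,0,1]
    - [0,0,0,0,1]

```text
time: 2.08
ee_pos: [0.5846, 0.049, 0.1469]
eef_rot: [0.001, 0.707, 0.707, 0.0]
wrist_force: [-0.4, 0.2, 0.4]
width: 0.0002
grasp_force: 0.0
```

```bash
python3 - <<'E'
from workcell import observe, vision
import cv2,numpy as np
o=observe();print(o['ee_pos'],o['wrist_force'])
a=[]
m=vision.snapshot('wrist')[100:380,60:500];s=vision.snapshot('scene')[150:290,220:360]
a=np.hstack([m,cv2.resize(s,(280,280),interpolation=2)])
cv2.imwrite('pics/two.png',a[:,:,::-1])
E
```

```text
[0.58458579 0.04896116 0.1469494 ] [-0.41262379  0.16934436  0.38299404]
```

View pics/two.png

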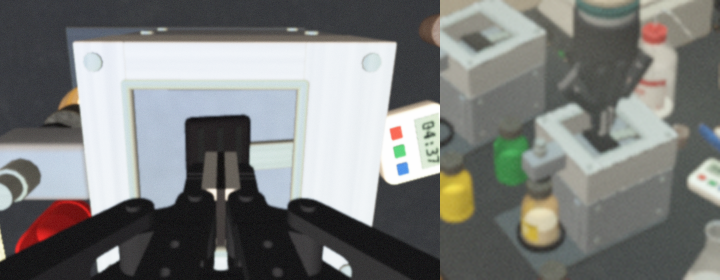

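The fingertips (crop (222,160)) sit over the pad with free space to the window edges (130 and 300), and the knuckles are above the plate. Pressing now.

Emit:
send_rows:
  rows:
    - [0,0,0.006,0,1]
    - [0,0,0.006,0,1]
    - [0,0,0.006,0,1]
    - [0,0,0.005,0,1]
    - [0,0,0.005,0,1]
    - [0,0,0.003,0,1]
    - [0,0,0,0,1]
    - [0,0,0,0,1]

```text
time: 3.18
ee_pos: [0.5826, 0.049, 0.1158]
eef_rot: [-0.001, 0.707, 0.707, -0.001]
wrist_force: [-4.1, 0.3, 8.1]
width: -0.0001
grasp_force: 4.4
```

Emit:
send_rows:
  rows:
    - [0,0,0.001,0,1]
    - [0,0,0.001,0,1]
    - [0,0,0,0,1]
    - [0,0,0,0,1]

```text
time: 3.68
ee_pos: [0.5827, 0.049, 0.1146]
eef_rot: [-0.001, 0.707, 0.707, -0.001]
wrist_force: [-5.9, -0.6, 12.5]
width: -0.0001
grasp_force: 6.6
```

Emit:
send_rows:
  rows:
    - [0,0,0.001,0,1]
    - [0,0,0.001,0,1]
    - [0,0,0,0,1]
    - [0,0,0,0,1]

```text
time: 4.18
ee_pos: [0.5829, 0.049, 0.1143]
eef_rot: [-0.0, 0.707, 0.707, -0.0]
wrist_force: [-7.7, -0.6, 20.6]
width: 0.0
grasp_force: 10.9
```

```bash
python3 - <<'E'
from workcell import observe, vision
import cv2,numpy as np
o=observe();print(o['ee_pos'],o['wrist_force'],o['ft_torque'])
m=vision.snapshot('wrist')[100:380,60:500];s=vision.snapshot('scene')[150:290,220:360]
a=np.hstack([m,cv2.resize(s,(280,280),interpolation=2)])
cv2.imwrite('pics/two2.png',a[:,:,::-1])
E
```

```text
[0.58285609 0.0489933  0.11433394] [-7.70098223 -0.57173305 20.62618281] [-0.04259826  1.28595963  0.00445199]
```

View pics/two2.png

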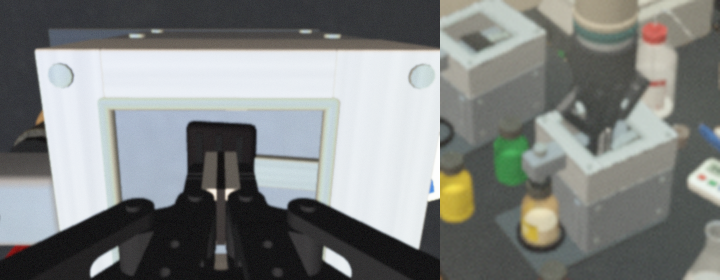

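The stop is reached. The last 2 mm of command moved the tip only 0.3 mm while force rose 8 N to 20 N. Tip z is 0.114, and the force direction (7.7/20.6 ≈ tan 0.36) matches a pad tilted at 0.35 rad. The picture shows the fingers clear of the window edges (115 and 320) and the bottle still in its seat. Handing in.

```bash
python3 -c "
from workcell import ctrl,observe
print(ctrl.close_job(),observe()['wrist_force'])"
```

```text
the job is handed in; nothing more can be done
the job is handed in; nothing more can be done
```

I pressed the lever of the press holding the amber bottle (the right-hand one) down to its stop and handed the job in while holding it there with about 20 N; the last picture shows the fingers clear of the guard and the bottle in its seat, but I did not check the ram against the cap directly.

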